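Strip the cooler stack off a control board and lay each part in its own nest

TASK

The screws are out of the cooler on the green control board: take the stack apart from the top down and set each part, right way up, in its own place. The fan goes in the cradle with the four corner pieces, the heat sink in the shallow steel cleaning tray, the hold-down frame over the upstand of the frame stand on top of the frame already there, and the power module into the pocket of the black carrier. Each part must end lying flat and fully down in its place, released.

Things in the scene. Friction and masses are not known exactly. Their poses are not given: they have to be found in the camera images.
- fan: Cooling fan, top of the stack: black square frame 40 x 40 x 20 mm with a round rotor opening. Loose. Origin at the centre of its underside, 47 mm above the bench at the start; x and y along its sides, z up out of its top face. Grip it across two facing sides.
- sink: Finned heat sink, second in the stack, under the fan: bare aluminium block 52 x 52 x 20 mm, straight upright fins along x on a 5 mm base. Loose. Origin at the centre of its underside, 27 mm above the bench at the start; x and y along its sides, z up out of the fins. Grip it across the outer fins (along y) or the fin ends.
- frame: Steel hold-down frame, third in the stack: flat rectangular frame, outside 66 (x) x 64 (y) mm, 6 mm thick, window 50 (x) x 40 (y) mm. Loose; it lies round the module's body on the module's flange, its underside 18 mm above the bench; the body rises 3 mm above it. Origin at the centre of its underside, z up. Grip it across its 64 mm width.
- module: Power module, lowest of the stack, about 0.1 kg: black flange 92 (x) x 40 (y) x 7 mm with screw terminals at its ends, on it a metal-cased body 46 (x) x 36 (y) mm up to 16 mm over the underside, on which the heat sink lies. Loose, stands on the board's contact pad and lifts straight off. Origin at the centre of its underside, z up. Grip it across the 36 mm of its body, just above the flange.
- board: Green circuit board 108 (x) x 80 (y) mm, top 8 mm above the bench, fixed. On its middle, on a pad 11 mm above the bench, stands the stack: module with the frame round it, heat sink, fan (top at 67 mm), all turned as the board to within 10 degrees. Screw posts at x +-29, y +-28 mm, 16.5 mm high; capacitors in the corners, 16 mm high. Origin on the bench under its middle, axes along its sides.
- cradle: Fan cradle, fixed: grey plastic plate 64 x 64 x 4 mm with a round air hole of 36 mm and an upright angle piece at each corner, tops 14 mm above the bench. The fan lies on the plate between the angles, 48 mm apart inside (4 mm play all round); the middle 32 mm of each side is open. Origin on the bench under its centre, axes along its sides.
- tray: Cleaning tray, fixed: shallow open steel tray, 92 mm (x) x 84 mm (y), inside 87 x 79 mm, floor 2 mm above the bench, rim 8 mm above the bench. For the heat sink. Origin on the bench under its centre, axes along its sides.
- stand: Frame stand, fixed: grey base 78 (x) x 76 (y) x 4 mm with a rectangular upstand 42 (x) x 32 (y) mm, 27.5 mm high over the bench, narrowed above 24 mm. A like frame already lies round it (fixed, stays), its top 10 mm above the bench; the new frame goes over the upstand (4 mm play all round) flat onto that one, x along x. Origin on the bench under its centre, axes along its sides.
- carrier: Module carrier, fixed: low black box 114 (x) x 62 (y) mm with one pocket 100 (x) x 48 (y) mm, floor 3 mm and wall tops 9 mm above the bench. The module stands in it upright on its flange, x along x either way round (4 mm play all round). Origin on the bench under its centre, axes along its sides.
- holder (a point): Middle of the top of the black holder of the hot-air handle, a fixed column that stands among the places: about 100 (x) x 80 (y) mm, 203 mm high over the bench. Nothing is done with it: carry the parts over it or pass in front of it.

How it is judged (in metres and radians):
At the end, for the whole second after the job is handed in: Fan flat on the cradle between its corners, frame flat on the stand's first frame, module flat in the carrier's pocket (each within 10 mm of centre), heat sink flat on the tray's floor (within 30 mm); heights within 3 mm, upright within 0.08 rad, at rest (below 0.02 m/s) (horizontal distance between fan and cradle below 0.01 m and z of fan in the frame of cradle between 0.001 and 0.007 m and angle between each of fan, sink, frame, module's own z axis and vertical below 0.08 rad and linear speed of each of fan, sink, frame, module below 0.02 m/s and horizontal distance between sink and tray below 0.03 m and z of sink in the frame of tray between -0.001 and 0.005 m and horizontal distance between frame and stand below 0.01 m and z of frame in the frame of stand between 0.007 and 0.013 m and horizontal distance between module and carrier below 0.01 m and z of module in the frame of carrier between 0 and 0.006 m); the robot touches nothing.
It also fails if it takes over 115 s, if anything falls off the work surface, if the arm or the gripper's body presses on something with over 40 N, if the wrist force passes 120 N, or if a joint passes its speed limit or range.

ROBOT

A 6-joint arm with a two-finger parallel gripper is mounted at the origin on a cart in front of the work surface, level with it; the furniture and walls round the work are solid. World frame = base frame: x ahead of the robot, y to its left, z up, the work surface at z = 0. Lengths are in mm, angles in rad, forces in N, time in s.
With the tool pointing down it reaches from about 350 to 775 mm from the base axis. Payload 7.3 kg.
Tool frame: the origin (TCP) lies at the very end of the fingers, on their centre line; the grasp point (between the pads) lies 19 mm behind it; z points along the fingers, y is the line along which they close (so a half turn about z gives the same grasp; the last joint's range is limited). The gripper opens to 92 mm and grips with 3 to 60 N. Pads are 19 mm wide; open, the fingers measure 130 mm over their backs; the gripper's body (75 mm by 190 mm) begins 47 mm behind the grasp point.
Start: joints at [1.054, 0.342, 1.524, -0, 1.275, -0.146], TCP at [190.227, 489.345, 226.741] pointing down, gripper open.
Joint ranges: [-2.53, 2.53], [-0.77, 2.02], [0.04, 2.7], [-1, 4.14], [0.28, 2.66], [-3.11, 3.11]. Speed limits (rad/s): [2.57, 2.57, 3.14, 3.14, 3.14, 3.14].

INTERFACE

Orientations are given as [roll, pitch, yaw] about the fixed x, y, z axes, in that order (R = Rz(yaw) Ry(pitch) Rx(roll)).
In Python, from plant import get_obs, vision, workorder gives the robot as it stands.
- The arm moves only by the shell command python3 -m pendant 'ROWS' [OPENING]. ROWS is a JSON object of lists of equal length, an entry for each row: "dp": the shift along the tool's x, y, z in m, a list of three; "rotation": the turn, a rotation vector about the tool's x, y, z in rad, a list of three. A call has 1 to 8 rows; each row is the pose to reach, as a shift and turn from the pose commanded when the call began, along the tool's axes at that moment; what a row does not reach only later rows make up. A row lasts 1/8 s, in which the tool goes at most 62.5 mm and 10.7 degrees, less where a joint would pass 70% of its speed; a pose out of reach is approached as far as the arm can. A call with a gripper value outside its range is refused whole. OPENING is the finger opening in m, from 0 to 0.0918, set as the call begins (- or left out, the last holds). The fingers move at their own pace and stop on an object; the grip force is fixed at half the most. Time passes only in rows, so rows that repeat a pose let the fingers close. It gives the time, the measured TCP pose, the force, the opening and the grip force at its end, in the units of the state.
- get_obs(): the state, without advancing time (a new reading comes with each control period).
- vision.capture(name): name is "scene" or "top"; returns a dict with "pixels" (480x640x3 uint8, red, green, blue), "vfov" (degrees; the focal length in pixels is half the picture's height over the tangent of half this angle, whatever the lens; pixels are square), "cx", "cy" (the principal point, pixels), "pose" (4x4, takes a point from camera to world coordinates). Camera axes: x right, y up, looking along -z (the intrinsics and any distortion apply to the point x, -y, -z); pixel columns grow to the right and rows downward; lengths in mm; the calibration is good to about 2 mm. A picture is of the moment at which its call begins. There is no depth.
- workorder.close_job(): hands the job in; it is judged then, once.
The state is a dict: "time": time; "joint_positions": joint angles; "dq": joint speeds; "tau": joint torques, N m; "tool_pos": TCP position; "tcp_rot": TCP orientation; "contact_force": force on the tool from outside, world axes, zero at the start; "moment": the same for the moment, N m; "grip_width": finger opening in mm; "finger_force": force on a finger pad.
Only numpy, scipy, OpenCV 4.12 (cv2) and the standard library are available. Lean on these libraries where they do the work, as an engineer would, in place of code of your own. Each camera call takes 0.05 s, during which the arm holds its last target. There are 200 camera calls.

## Working session

There is one attempt and no reset: what is moved stays moved. The work goes in short steps, Python scripts to look and compute and a shell command to move; the robot and the scene stay as the last step left them, time stands still between calls to the robot, and variables do not carry over. Pictures are saved under pics/ and viewed, at most 14 in all, crops included, and the job is handed in when it is done.

```bash
mkdir -p pics; ls; python3 - <<'E'
from plant import get_obs, vision
import cv2
for n in("scene","top"):
    d=vision.capture(n); cv2.imwrite(f"pics/{n}0.png",d["pixels"][:,:,::-1]); print({k:v for k,v in d.items() if k!="pixels"})
print(get_obs())
E
```

```text
pics
{'vfov': 49.656862490340046, 'cx': 321.5778692764125, 'cy': 231.14243508155113, 'pose': array([[ 4.96942818e-01,  5.27616845e-01, -6.88961755e-01,
        -1.43145073e+02],
       [-8.67743644e-01,  3.09718994e-01, -3.88709549e-01,
        -5.02513362e+02],
       [ 8.29483560e-03,  7.91008603e-01,  6.11748793e-01,
         7.55233768e+02],
       [ 0.00000000e+00,  0.00000000e+00,  0.00000000e+00,
         1.00000000e+00]])}
{'vfov': 50.78549635081863, 'cx': 320.95880405167577, 'cy': 239.98341341113675, 'pose': array([[ 2.22023823e-02,  9.90128601e-01, -1.38392226e-01,
         4.10281137e+02],
       [-9.99235878e-01,  2.64311031e-02,  2.87933384e-02,
        -1.08191241e+02],
       [ 3.21669671e-02,  1.37647197e-01,  9.89958855e-01,
         1.10494372e+03],
       [ 0.00000000e+00,  0.00000000e+00,  0.00000000e+00,
         1.00000000e+00]])}
{'time': 0.1, 'joint_positions': array([ 1.05396578e+00,  3.42637455e-01,  1.52488281e+00,  8.56918738e-06,
        1.27541548e+00, -1.45984129e-01]), 'dq': array([ 0.0003176 , -0.0014996 , -0.00310486,  0.00015175, -0.00024174,
       -0.00047642]), 'tau': array([ 2.41657690e-03, -4.32003701e+01, -2.44698036e+01,  7.20269093e-02,
        5.24529931e-02, -7.59232557e-05]), 'tool_pos': array([190.05662344, 489.01558552, 226.13606062]), 'tcp_rot': array([-3.14026504e+00, -2.03482100e-04,  2.77074360e+00]), 'contact_force': array([-0.3899894 , -0.54712194,  0.63270122]), 'moment': array([ 0.01160347, -0.00412823,  0.01417169]), 'finger_force': 0.0, 'grip_width': 92.12812149509534}
```

View pics/scene0.png

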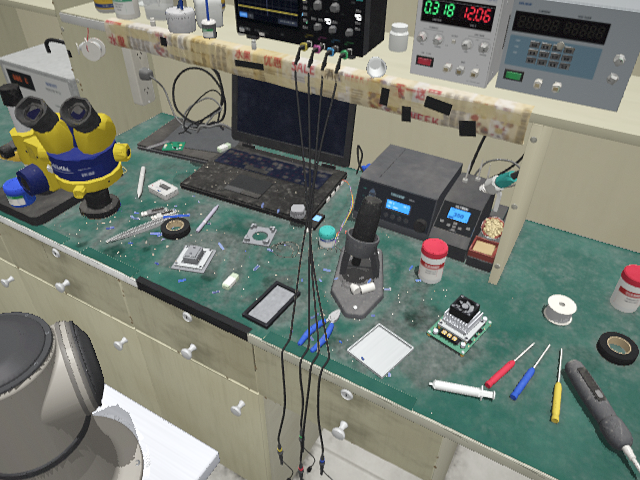

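View pics/top0.png

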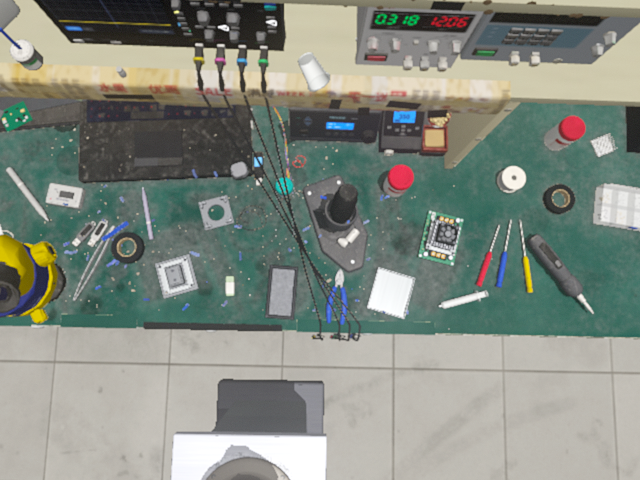

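The scene view shows the stack on the board at (460,318), tray (381,350), carrier (271,302), stand (193,258), cradle (261,235), and holder (365,230). In the top view these are the board (441,237), tray (391,292), carrier (281,291), stand (177,276), cradle (215,212), and holder column (345,200). Black cables cross both views.

```bash
cat > h.py <<'E'
import numpy as np, cv2
from plant import get_obs, vision
def cam(n):
    d=vision.capture(n); d["f"]=240/np.tan(np.radians(d["vfov"]/2)); d["img"]=np.ascontiguousarray(d["pixels"][:,:,::-1]); return d
def ray(d,u,v):
    r=d["pose"][:3,:3]@np.array([(u-d["cx"])/d["f"],-(v-d["cy"])/d["f"],-1]); return d["pose"][:3,3],r/np.linalg.norm(r)
def onz(d,u,v,z):
    o,r=ray(d,u,v); return o+r*(z-o[2])/r[2]
def tri(d1,p1,d2,p2):
    o1,r1=ray(d1,*p1);o2,r2=ray(d2,*p2)
    s=np.linalg.lstsq(np.c_[r1,-r2],o2-o1,rcond=None)[0]; a,b=o1+r1*s[0],o2+r2*s[1]; return (a+b)/2,np.linalg.norm(a-b)
def proj(d,p):
    c=d["pose"][:3,:3].T@(np.array(p)-d["pose"][:3,3]); return d["cx"]-d["f"]*c[0]/c[2], d["cy"]+d["f"]*c[1]/c[2]
E
python3 - <<'E'
from h import *
t=cam("top");s=cam("scene")
print("tip",tri(s,(281,457),t,(320,337)),tri(s,(321,472),t,(357,338)))
print("hold",tri(s,(370,190),t,(347,188)))
for n,p,z in [("cradle",(215,212),4),("stand",(177,276),27),("carrier",(281,291),9),("tray",(391,292),5),("fan",(446,232),67)]: print(n,onz(t,*p,z).round())
T=t["img"];S=s["img"]
R=lambda im,x,y,w,h,k:cv2.resize(im[y:y+h,x:x+w],None,fx=k,fy=k,interpolation=cv2.INTER_CUBIC)
a=R(T,150,190,160,130,5); b=R(T,360,200,110,120,5)
cv2.imwrite("pics/a.png",a[:600]);cv2.imwrite("pics/b.png",b[:600])
cv2.imwrite("pics/c.png",R(S,340,280,160,100,5))
E
```

```text
tip (array([ 333.46241991, -147.06491787, -319.50635888]), np.float64(14.829688088156246)) (array([ 334.46829385, -246.3944061 , -289.13792334]), np.float64(15.336992639652143))
hold (array([ 629.45012715, -176.09061638,  212.22482218]), np.float64(7.331721396294791))
cradle [620.  94.   4.]
stand [476. 163.  27.]
carrier [450. -56.   9.]
tray [ 454. -295.    5.]
fan [ 579. -400.   67.]
```

View pics/a.png

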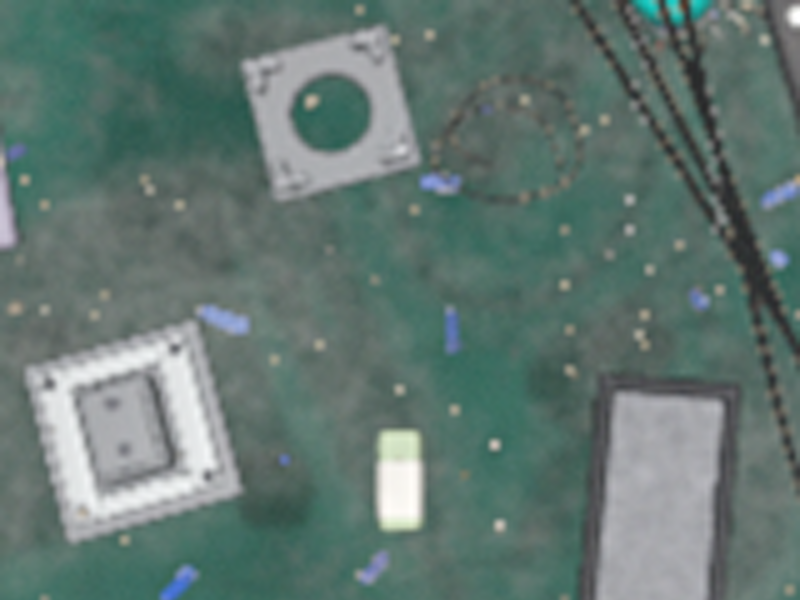

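View pics/b.png

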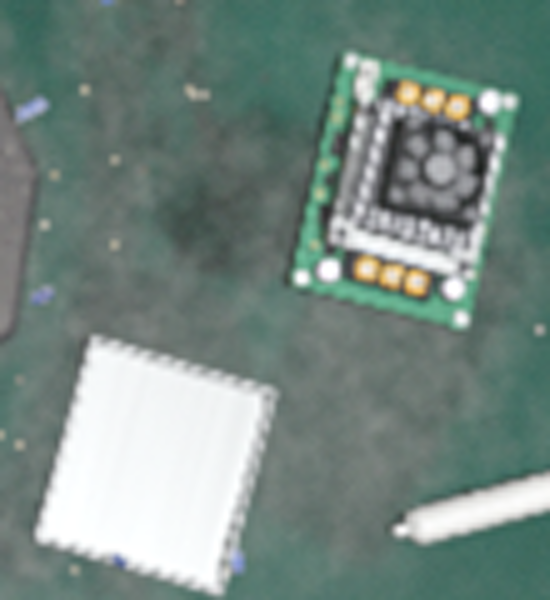

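View pics/c.png

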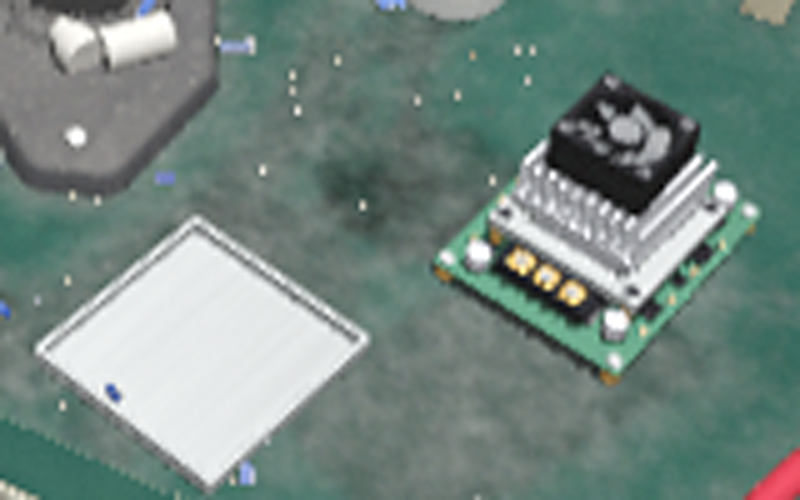

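Crop a shows the cradle (centre at crop 331,113), the stand (134,431) and the top of the carrier. Crop b shows the board with corners (350,55), (517,100), (462,325), (293,280) and the tray with corners (95,338), (277,390), (220,592), (38,540). Crop c shows the fan on the sink, with fan-top corners (608,78), (700,125), (643,210), (550,145).

```bash
cat > m.py <<'E'
from h import *
def rect(d,roi,cond,z,k=3):
    x,y,w,h=roi; hsv=cv2.cvtColor(cv2.GaussianBlur(d["img"],(3,3),0),cv2.COLOR_BGR2HSV)
    m=np.zeros(hsv.shape[:2],np.uint8); m[y:y+h,x:x+w]=cond(hsv)[y:y+h,x:x+w]*255
    m=cv2.morphologyEx(m,cv2.MORPH_OPEN,np.ones((k,k),np.uint8))
    c=max(cv2.findContours(m,0,1)[0],key=cv2.contourArea).reshape(-1,2)
    c=cv2.convexHull(c).reshape(-1,2)
    P=np.array([onz(d,u,v,z)[:2] for u,v in c]); r=cv2.minAreaRect(P.astype(np.float32))
    return np.array(r[0]).round(1),np.array(r[1]).round(1),round(r[2],1)
E
python3 - <<'E'
from m import *
t=cam("top");s=cam("scene")
print("cable",tri(s,(309,222),t,(301,243)), tri(s,(300,48),t,(200,60)))
gray=lambda h:(h[...,1]<45)&(h[...,2]>110)
dark=lambda h:(h[...,1]<60)
print("cradle",rect(t,(190,185,50,52),gray,4))
print("stand",rect(t,(148,245,60,60),gray,4))
print("carrier",rect(t,(262,255,38,75),dark,9))
print("tray",rect(t,(360,260,65,65),lambda h:(h[...,1]<50)&(h[...,2]>120),8))
print("traysc",rect(s,(340,318,80,65),lambda h:(h[...,1]<50)&(h[...,2]>120),8))
print("board",rect(t,(410,200,65,75),lambda h:((h[...,1]>90)&(h[...,2]>120))|(h[...,2]>200),8))
print("fan",rect(t,(436,221,24,25),lambda h:h[...,2]<110,67,1))
A=lambda x,y,x0,y0:(x0+(x+.5)/5-.5,y0+(y+.5)/5-.5)
def quad(d,pts,x0,y0,z):
    P=np.array([onz(d,*A(*p,x0,y0),z)[:2] for p in pts]); e=P[1]-P[0]; e2=P[2]-P[3]
    print(P.mean(0).round(1), np.linalg.norm(np.roll(P,-1,0)-P,axis=1).round(1), np.degrees(np.arctan2(*(e+e2)[::-1])).round(1))
print("hand:")
quad(t,[(242,62),(385,27),(420,163),(278,200)],150,190,9)
quad(t,[(27,370),(195,322),(242,492),(72,540)],150,190,4)
quad(t,[(95,338),(277,390),(220,592),(38,540)],360,200,8)
quad(t,[(350,55),(517,100),(462,325),(293,280)],360,200,8)
quad(s,[(608,78),(700,125),(643,210),(550,145)],340,280,67)
print(proj(s,(579,-400,67)))
hc=onz(t,*A(331,113,150,190),4);print("hole",hc, proj(s,hc))
E
```

```text
cable (array([533.25918028, -96.18206203, 167.1640181 ]), np.float64(5.053436754999673)) (array([766.14233652,  59.04838427, 402.87758934]), np.float64(11.576304506477655))
cradle (array([617.7,  90.8]), array([77.1, 72.5]), 14.1)
stand (array([488.5, 167.8]), array([116.3, 127.2]), 3.9)
carrier (array([459.4, -54.8]), array([137.8,  80.3]), 1.6)
tray (array([ 444.9, -298.3]), array([114.1, 149.8]), 65.9)
traysc (array([ 447.3, -301.3]), array([139.5, 123.8]), 84.2)
board (array([ 548.5, -402.6]), array([46.4,  7.4]), 75.8)
fan (array([ 575.8, -400.3]), array([42. , 43.2]), 76.8)
hand:
[618.9  91.7] [64.1 63.  63.4 63.7] -73.8
[478.  170.1] [74.4 77.  74.6 76.4] -72.5
[ 452.7 -294.9] [82.5 91.2 81.6 91.2] -104.5
[ 576.3 -404.7] [ 76.9 104.4  76.7 104.6] -103.6
[ 566.8 -403.9] [37.5 51.8 41.4 44.9] -105.1
(np.float64(464.5751272384379), np.float64(302.38789108567323))
hole [619.74619656  92.70715333   4.        ] (np.float64(260.3396502326847), np.float64(234.2837192114575))
```

The cables hang in the air, at about (533,-96,167), and run down over the front edge. I'll carry everything above and in front of them. First I'll move to the middle and turn the tool for the fan.

```bash
python3 -m pendant '{"dp":[[-0.042,-0.036,-0.009],[-0.084,-0.072,-0.018],[-0.126,-0.108,-0.027],[-0.168,-0.144,-0.036],[-0.210,-0.180,-0.045],[-0.252,-0.216,-0.054],[-0.294,-0.252,-0.063],[-0.336,-0.288,-0.072]],"rotation":[[0,0,0.179],[0,0,0.358],[0,0,0.537],[0,0,0.716],[0,0,0.895],[0,0,1.074],[0,0,1.253],[0,0,1.432]]}' 0.0918
```

```text
time: 1.3
tool_pos: [399.6, 97.4, 299.2]
tcp_rot: [3.141, -0.0, 1.333]
contact_force: [0.7, 0.3, -0.9]
grip_width: 91.9
finger_force: 0.0
```

```bash
cat > go.py <<'E'
# go.py x y z yawdeg : shift and turn needed, from current measured pose, in tool axes
import sys; from plant import get_obs; import numpy as np
from scipy.spatial.transform import Rotation as R
o=get_obs(); x,y,z,w=map(float,sys.argv[1:5]); r=R.from_euler('xyz',o["tcp_rot"])
d=r.inv().apply((np.array([x,y,z])-o["tool_pos"])/1000); t=R.from_euler('xyz',[np.pi,0,np.radians(w)])
print("t",round(o["time"],2),"tcp",o["tool_pos"].round(1),"rpy",o["tcp_rot"].round(4),"grip",round(o["grip_width"],1))
print("dp",d.round(4),"rot",(r.inv()*t).as_rotvec().round(4),"len",np.linalg.norm(d).round(3))
E
python3 go.py 450 -150 250 76.8
python3 - <<'E'
from h import *
t=cam("top");s=cam("scene");np.save("/tmp/x.npy",0)
A=lambda x,y,x0,y0:(x0+(x+.5)/5-.5,y0+(y+.5)/5-.5)
def quad(d,pts,x0,y0,z):
    P=np.array([onz(d,*A(*p,x0,y0),z)[:2] for p in pts]); e=P[1]-P[0]; e2=P[2]-P[3]
    print(P.mean(0).round(1), np.linalg.norm(np.roll(P,-1,0)-P,axis=1).round(1), np.degrees(np.arctan2(*(e+e2)[::-1])).round(1))
quad(s,[(197,217),(368,338),(210,490),(38,348)],340,280,8)
P=[onz(s,*A(*p,340,280),8)[:2] for p in [(437,262),(757,212)]];print("board sc",np.mean(P,0))
x,y=420,190
cv2.imwrite("pics/d.png",cv2.resize(t["img"][180:330,250:360],None,fx=4,fy=4,interpolation=cv2.INTER_CUBIC))
E
```

```text
t 1.3 tcp [399.6  97.4 299.2] rpy [ 3.1409e+00 -5.0000e-04  1.3328e+00] grip 91.9
dp [-0.2286  0.1073  0.0492] rot [ 0.0007 -0.0005 -0.0076] len 0.257
[ 448.9 -293.9] [82.  92.7 83.9 90.1] -106.5
board sc [ 572.30697229 -402.58759014]
```

```bash
python3 -m pendant '{"dp":[[-0.046,0.0215,0.01],[-0.092,0.043,0.02],[-0.138,0.0645,0.03],[-0.184,0.086,0.04],[-0.229,0.107,0.049]],"rotation":[[0,0,-0.002],[0,0,-0.004],[0,0,-0.006],[0,0,-0.008],[0,0,-0.008]]}' && python3 -m pendant '{"dp":[[-0.036,0.03,0.015],[-0.072,0.06,0.03],[-0.108,0.09,0.05],[-0.144,0.12,0.075],[-0.18,0.15,0.1],[-0.216,0.179,0.12],[-0.216,0.179,0.12]],"rotation":[[0,0,0],[0,0,0],[0,0,0],[0,0,0],[0,0,0],[0,0,0],[0,0,0]]}'; python3 go.py 574 -401 53 76.8
python3 - <<'E'
from h import *
t=cam("top");s=cam("scene")
a=cv2.resize(t["img"][170:290,380:500],None,fx=4,fy=4,interpolation=cv2.INTER_CUBIC)
b=cv2.resize(s["img"][250:370,420:500],None,fx=4,fy=4,interpolation=cv2.INTER_CUBIC)
cv2.imwrite("pics/e.png",np.hstack([a,b]))
o=get_obs()["tool_pos"];print(proj(t,o),proj(s,o))
E
```

```text
time: 2.02
tool_pos: [450.6, -149.1, 249.3]
tcp_rot: [-3.142, -0.001, 1.348]
contact_force: [0.7, 0.4, 0.8]
grip_width: 91.8
finger_force: 0.0
time: 2.9
tool_pos: [576.6, -399.5, 125.1]
tcp_rot: [-3.137, -0.003, 1.346]
contact_force: [0.2, 1.0, -0.9]
grip_width: 92.1
finger_force: 0.0
t 2.9 tcp [ 576.6 -399.5  125.1] rpy [-3.1366e+00 -2.5000e-03  1.3461e+00] grip 92.1
dp [-0.0022 -0.0019  0.0721] rot [-0.005  -0.0025  0.0057] len 0.072
(np.float64(453.4792460264), np.float64(228.2355749295743)) (np.float64(469.11601910958376), np.float64(277.96125908719847))
```

View pics/e.png

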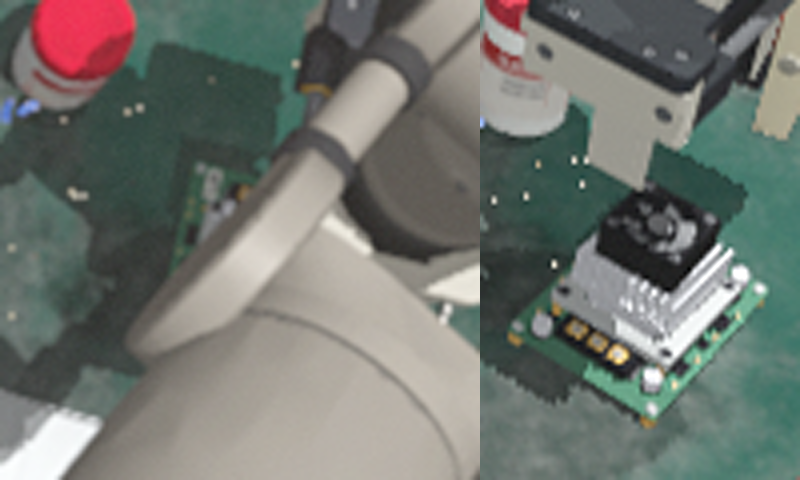

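The scene crop shows the finger behind and left of the fan, with its outer tip corners at about scene px (447.5,292.5) and (460,296.8), and the fan below at about (465,308). The arm hides the top view.

```bash
python3 - <<'E'
from h import *
s=cam("scene");o=get_obs();p=o["tool_pos"];w=o["tcp_rot"][2]
c=np.array([np.sin(w),-np.cos(w),0]);x=np.array([np.cos(w),np.sin(w),0])
for a in (46,65):
  for b in (9.5,-9.5): print(a,b,np.round(proj(s,p-c*a+x*b),1))
A=lambda x,y:(420+(x-480+.5)/4-.5,250+(y+.5)/4-.5)
# fan top corners in e.png
for q in [(650,182),(722,222),(672,290),(597,240)]: print(onz(s,*A(*q),67).round(1))
hub=onz(s,*A(661,232),67);print(hub)
E
```

```text
46 9.5 [450.7 288. ]
46 -9.5 [460.4 293.3]
65 9.5 [444.8 293.7]
65 -9.5 [454.5 299.1]
[ 595.2 -390.2   67. ]
[ 586.6 -426.9   67. ]
[ 534.2 -419.7   67. ]
[ 546.7 -380.9   67. ]
[ 566.28525947 -404.56623598   67.        ]
```

```bash
python3 go.py 573 -402 53 76.8; python3 -m pendant '{"dp":[[-0.003,-0.003,0.02],[-0.003,-0.003,0.04],[-0.003,-0.003,0.06],[-0.003,-0.003,0.072],[-0.003,-0.003,0.072]],"rotation":[[-0.005,-0.0025,0.006],[-0.005,-0.0025,0.006],[-0.005,-0.0025,0.006],[-0.005,-0.0025,0.006],[-0.005,-0.0025,0.006]]}' && python3 -m pendant '{"dp":[[0,0,0],[0,0,0],[0,0,0],[0,0,0],[0,0,0],[0,0,0]],"rotation":[[0,0,0],[0,0,0],[0,0,0],[0,0,0],[0,0,0],[0,0,0]]}' 0.03; python3 go.py 573 -402 53 76.8
```

```text
t 3.05 tcp [ 577.4 -397.4  130. ] rpy [-3.1416e+00 -6.0000e-04  1.3480e+00] grip 91.6
dp [-0.0055 -0.0032  0.077 ] rot [-0.     -0.0006  0.0076] len 0.077
time: 3.68
tool_pos: [573.5, -400.0, 57.9]
tcp_rot: [3.137, 0.002, 1.342]
contact_force: [0.1, 0.1, 0.6]
grip_width: 91.9
finger_force: 0.0
time: 4.42
tool_pos: [573.5, -401.0, 57.7]
tcp_rot: [3.136, 0.002, 1.341]
contact_force: [0.1, -0.3, 0.3]
grip_width: 39.4
finger_force: 30.0
t 4.42 tcp [ 573.5 -401.    57.7] rpy [3.1364e+00 2.4000e-03 1.3408e+00] grip 39.4
dp [-0.0011 -0.0003  0.0047] rot [0.0052 0.0024 0.0004] len 0.005
```

```bash
python3 -m pendant '{"dp":[[0,0,-0.05],[0,0,-0.1],[0.036,-0.03,-0.115],[0.072,-0.06,-0.13],[0.108,-0.09,-0.145],[0.144,-0.12,-0.16],[0.18,-0.15,-0.175],[0.216,-0.177,-0.192]],"rotation":[[0,0,0],[0,0,0],[0,0,0],[0,0,0],[0,0,0],[0,0,0],[0,0,0],[0,0,0]]}' && python3 -m pendant '{"dp":[[0.054,0,0],[0.108,0,0],[0.162,0,0],[0.216,0.001,0],[0.231,0.028,0.03],[0.246,0.055,0.06],[0.26,0.082,0.095],[0.274,0.109,0.13]],"rotation":[[0,0,-0.064],[0,0,-0.128],[0,0,-0.192],[0,0,-0.256],[0,0,-0.32],[0,0,-0.384],[0,0,-0.448],[0,0,-0.51]]}' && python3 -m pendant '{"dp":[[0,0,0],[0,0,0]],"rotation":[[0,0,0],[0,0,0]]}'; python3 go.py 619 92 40 106
python3 - <<'E'
from h import *
t=cam("top");s=cam("scene")
a=cv2.resize(t["img"][160:300,150:270],None,fx=4,fy=4,interpolation=cv2.INTER_CUBIC)
b=cv2.resize(s["img"][150:290,220:300],None,fx=4,fy=4,interpolation=cv2.INTER_CUBIC)
cv2.imwrite("pics/f.png",np.hstack([a,b]))
E
```

```text
time: 5.42
tool_pos: [448.5, -148.2, 248.7]
tcp_rot: [3.137, 0.002, 1.341]
contact_force: [1.2, 0.2, 0.2]
grip_width: 39.9
finger_force: 30.0
time: 6.42
tool_pos: [619.6, 92.3, 117.0]
tcp_rot: [3.138, 0.005, 1.853]
contact_force: [0.2, 0.6, -0.6]
grip_width: 39.6
finger_force: 30.0
time: 6.68
tool_pos: [618.5, 91.8, 118.7]
tcp_rot: [3.138, 0.005, 1.85]
contact_force: [-0.5, 0.3, 0.2]
grip_width: 39.7
finger_force: 30.0
t 6.67 tcp [618.5  91.8 118.7] rpy [3.1384 0.0046 1.8501] grip 39.7
dp [0.0004 0.0003 0.0787] rot [0.0032 0.0046 0.0001] len 0.079
```

View pics/f.png

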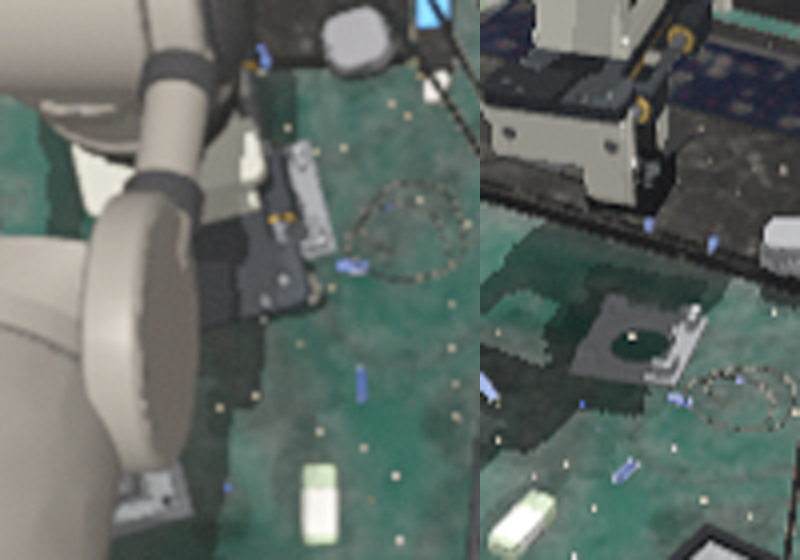

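Picture f shows the fan in the fingers above the cradle, with the cradle hole at crop (640,345). I'll lower it in.

```bash
python3 -m pendant '{"dp":[[0,0.001,0.03],[0,0.001,0.06],[0,0.001,0.08],[0,0.001,0.09],[0,0.001,0.097],[0,0.001,0.102],[0,0.001,0.102]],"rotation":[[0.003,0.0046,0],[0.003,0.0046,0],[0.003,0.0046,0],[0.003,0.0046,0],[0.003,0.0046,0],[0.003,0.0046,0],[0.003,0.0046,0]]}'; python3 go.py 619.5 92.3 14.7 106
python3 - <<'E'
from h import *
s=cam("scene")
cv2.imwrite("pics/g.png",cv2.resize(s["img"][190:265,215:305],None,fx=6,fy=6,interpolation=cv2.INTER_CUBIC))
E
```

```text
time: 7.65
tool_pos: [620.2, 91.8, 16.4]
tcp_rot: [3.141, 0.0, 1.851]
contact_force: [-0.4, -0.0, -1.0]
grip_width: 39.6
finger_force: 30.0
t 7.65 tcp [620.2  91.8  16.4] rpy [3.1411 0.     1.8508] grip 39.6
dp [ 0.0007 -0.0005  0.0017] rot [0.0005 0.     0.0007] len 0.002
```

View pics/g.png

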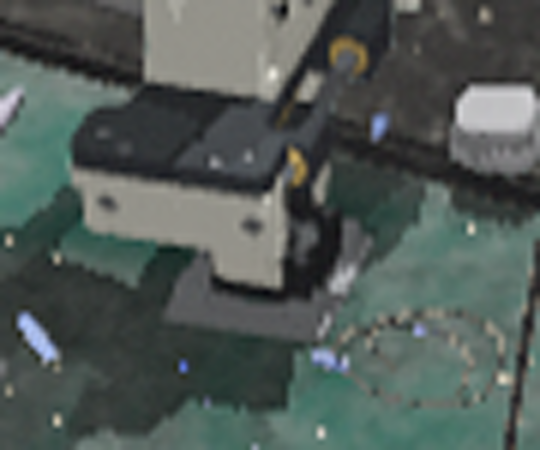

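```bash
python3 -m pendant '{"dp":[[0,0,0.0017],[0,0,0.0017]],"rotation":[[0,0,0],[0,0,0]]}' && python3 -m pendant '{"dp":[[0,0,0],[0,0,0],[0,0,0],[0,0,0]],"rotation":[[0,0,0],[0,0,0],[0,0,0],[0,0,0]]}' 0.055 && python3 -m pendant '{"dp":[[0,0,-0.02],[0,0,-0.06],[0.001,-0.042,-0.1],[0.002,-0.084,-0.14],[0.002,-0.124,-0.185]],"rotation":[[0,0,0],[0,0,0],[0,0,0.18],[0,0,0.36],[0,0,0.54]]}'; python3 go.py 450 -150 250 -13.6
```

```text
time: 7.95
tool_pos: [620.4, 91.8, 14.8]
tcp_rot: [3.141, 0.0, 1.851]
contact_force: [0.2, -0.1, 0.2]
grip_width: 39.7
finger_force: 30.0
time: 8.45
tool_pos: [620.1, 91.8, 14.5]
tcp_rot: [3.141, -0.0, 1.851]
contact_force: [0.2, -0.1, -0.1]
grip_width: 55.0
finger_force: 0.0
time: 9.07
tool_pos: [498.7, 59.2, 200.4]
tcp_rot: [-3.141, 0.0, 1.305]
contact_force: [1.2, -1.3, 0.4]
grip_width: 54.7
finger_force: 0.0
t 9.07 tcp [498.7  59.2 200.4] rpy [-3.1411e+00  1.0000e-04  1.3050e+00] grip 54.7
dp [-0.2146  0.0079 -0.0496] rot [-3.0000e-04  5.0000e-04  1.5424e+00] len 0.22
```

```bash
python3 -m pendant '{"dp":[[-0.054,0.001,-0.012],[-0.108,0.003,-0.025],[-0.162,0.004,-0.037],[-0.216,0.006,-0.05],[-0.258,0.043,-0.032],[-0.3,0.08,-0.014],[-0.342,0.117,0.004],[-0.384,0.153,0.022]],"rotation":[[0,0,0.18],[0,0,0.36],[0,0,0.54],[0,0,0.72],[0,0,0.9],[0,0,1.08],[0,0,1.26],[0,0,1.44]]}' 0.0918; python3 go.py 520 -300 220 -13.6
python3 - <<'E'
from h import *
t=cam("top");s=cam("scene")
a=cv2.resize(t["img"][185:240,190:245],None,fx=5,fy=5,interpolation=cv2.INTER_CUBIC)
b=cv2.resize(s["img"][205:260,230:290],None,fx=5,fy=5,interpolation=cv2.INTER_CUBIC)
c=cv2.resize(s["img"][280:370,415:505],None,fx=5,fy=5,interpolation=cv2.INTER_CUBIC)
o=np.zeros((450,275+450,3),np.uint8);o[:275,:275]=a;o[275:,:275]=b[100:,:275] if 0 else b[:175,:275];o[:,275:]=c
cv2.imwrite("pics/i.png",o)
E
```

```text
time: 10.07
tool_pos: [550.1, -352.7, 176.8]
tcp_rot: [-3.142, -0.0, -0.135]
contact_force: [0.5, 0.0, 0.6]
grip_width: 91.4
finger_force: 0.0
t 10.07 tcp [ 550.1 -352.7  176.8] rpy [-3.1415e+00 -5.0000e-04 -1.3530e-01] grip 91.4
dp [-0.0369 -0.0482 -0.0432] rot [-1.00e-04 -5.00e-04  1.02e-01] len 0.074
```

View pics/i.png

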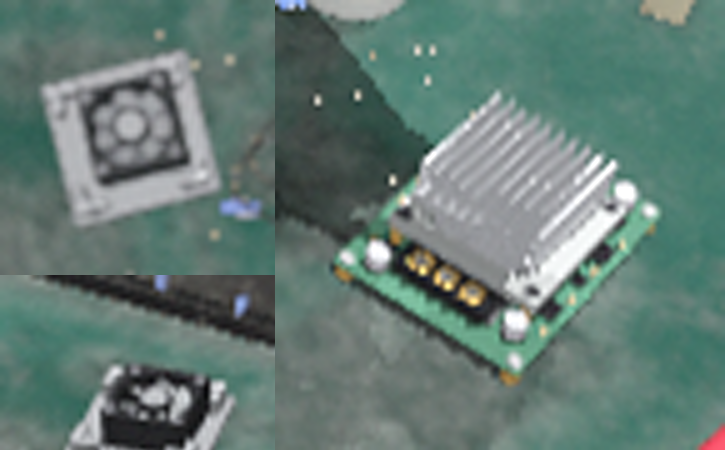

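The fan sits between the cradle corners in both views. The sink's top corners in the right crop are about (425,155), (497,93), (617,160) and (540,232).

```bash
python3 - <<'E'
from h import *
s=cam("scene")
P=np.array([onz(s,415+(x-275+.5)/5-.5,280+(y+.5)/5-.5,47)[:2] for x,y in [(425,155),(497,93),(617,160),(540,232)]])
print(P.round(1),((P[0]+P[2])/2).round(1)); 
for i in range(4):
  e=P[(i+1)%4]-P[i];print(np.linalg.norm(e).round(1),np.degrees(np.arctan2(e[1],e[0])).round(1))
E
python3 go.py 573 -402 110 -13.6
```

```text
[[ 560.3 -371.2]
 [ 605.5 -384.3]
 [ 594.  -434.2]
 [ 544.7 -420. ]] [ 577.2 -402.7]
47.0 -16.1
51.1 -102.9
51.3 164.0
51.2 72.3
t 10.22 tcp [ 548.9 -352.6  174.1] rpy [-3.1392  0.0036 -0.1318] grip 92.3
dp [0.0306 0.0459 0.0639] rot [-0.0022  0.0038  0.1056] len 0.084
```

```bash
python3 -m pendant '{"dp":[[0.016,0.022,0.02],[0.032,0.0455,0.04],[0.032,0.0455,0.07],[0.032,0.0455,0.1],[0.032,0.0455,0.125],[0.032,0.0455,0.138],[0.032,0.0455,0.138]],"rotation":[[0,0,0.06],[0,0,0.12],[0,0,0.12],[0,0,0.12],[0,0,0.12],[0,0,0.12],[0,0,0.12]]}' && python3 -m pendant '{"dp":[[0,0,0],[0,0,0],[0,0,0],[0,0,0],[0,0,0]],"rotation":[[0,0,0],[0,0,0],[0,0,0],[0,0,0],[0,0,0]]}' 0.04; python3 go.py 451 -295 100 -15
```

```text
time: 11.1
tool_pos: [575.3, -399.5, 39.5]
tcp_rot: [-3.141, 0.001, -0.248]
contact_force: [-0.5, -0.5, -1.0]
grip_width: 91.8
finger_force: 0.0
time: 11.72
tool_pos: [575.4, -400.4, 39.6]
tcp_rot: [3.141, -0.0, -0.249]
contact_force: [0.1, -0.2, 0.6]
grip_width: 51.5
finger_force: 30.0
t 11.72 tcp [ 575.4 -400.4   39.6] rpy [ 3.1414e+00 -5.0000e-04 -2.4920e-01] grip 51.5
dp [-0.1466 -0.0714 -0.0605] rot [ 0.0001 -0.0005  0.0126] len 0.174
```

```bash
python3 -m pendant '{"dp":[[0,0,-0.03],[0,0,-0.07],[-0.049,-0.024,-0.07],[-0.098,-0.048,-0.07],[-0.1465,-0.0715,-0.06],[-0.1465,-0.0715,-0.02],[-0.1465,-0.0715,0.01],[-0.1465,-0.0715,0.01]],"rotation":[[0,0,0],[0,0,0],[0,0,0.006],[0,0,0.012],[0,0,0.012],[0,0,0.012],[0,0,0.012],[0,0,0.012]]}'; python3 go.py 451 -295 14.8 -15
python3 -m pendant '{"dp":[[0,0,0.008],[0,0,0.0135],[0,0,0.0145],[0,0,0.0145]],"rotation":[[0,0,0],[0,0,0],[0,0,0],[0,0,0]]}'; python3 go.py 451 -295 14.6 -15
```

```text
time: 12.72
tool_pos: [449.8, -293.6, 27.7]
tcp_rot: [-3.139, 0.004, -0.261]
contact_force: [0.6, -0.8, 0.2]
grip_width: 51.5
finger_force: 30.0
t 12.72 tcp [ 449.8 -293.6   27.7] rpy [-3.1393  0.0041 -0.2612] grip 51.5
dp [0.0016 0.001  0.0129] rot [-0.0023  0.0041  0.0005] len 0.013
time: 13.22
tool_pos: [451.2, -294.9, 15.2]
tcp_rot: [3.142, -0.001, -0.261]
contact_force: [-0.1, 0.9, -1.1]
grip_width: 51.7
finger_force: 30.0
t 13.22 tcp [ 451.2 -294.9   15.2] rpy [ 3.1415e+00 -6.0000e-04 -2.6120e-01] grip 51.7
dp [-0.0002  0.0002  0.0006] rot [ 0.0001 -0.0006  0.0006] len 0.001
```

```bash
python3 -m pendant '{"dp":[[0,0,0.0005],[0,0,0.0005],[0,0,0.0005],[0,0,0.0005]],"rotation":[[0,0,0],[0,0,0],[0,0,0],[0,0,0]]}' 0.065 && python3 -m pendant '{"dp":[[0,0,-0.02],[0,0,-0.06],[0,0,-0.11],[0,0,-0.16],[0,0,-0.18]],"rotation":[[0,0,0],[0,0,0],[0,0,0],[0,0,0],[0,0,0]]}' 0.0918
python3 - <<'E'
from h import *
t=cam("top");s=cam("scene")
a=cv2.resize(t["img"][190:330,350:480],None,fx=3,fy=3,interpolation=cv2.INTER_CUBIC)
b=cv2.resize(s["img"][280:380,345:505],None,fx=4,fy=4,interpolation=cv2.INTER_CUBIC)
o=np.zeros((420,780,3),np.uint8);cv2.imwrite("pics/j1.png",b)
c=cv2.resize(s["img"][290:365,420:505],None,fx=6,fy=6,interpolation=cv2.INTER_CUBIC)
d=cv2.resize(s["img"][315:385,340:420],None,fx=3,fy=3,interpolation=cv2.INTER_CUBIC)
o=np.zeros((450,760,3),np.uint8);o[:450,:510]=c;o[:210,510:750]=d;cv2.imwrite("pics/j.png",o)
E
```

```text
time: 13.72
tool_pos: [451.1, -294.8, 14.5]
tcp_rot: [-3.141, -0.0, -0.261]
contact_force: [-0.4, 0.1, 0.6]
grip_width: 65.1
finger_force: 0.0
time: 14.35
tool_pos: [451.9, -295.5, 197.7]
tcp_rot: [3.139, -0.005, -0.261]
contact_force: [-0.1, 0.3, 0.0]
grip_width: 91.5
finger_force: 0.0
```

View pics/j.png

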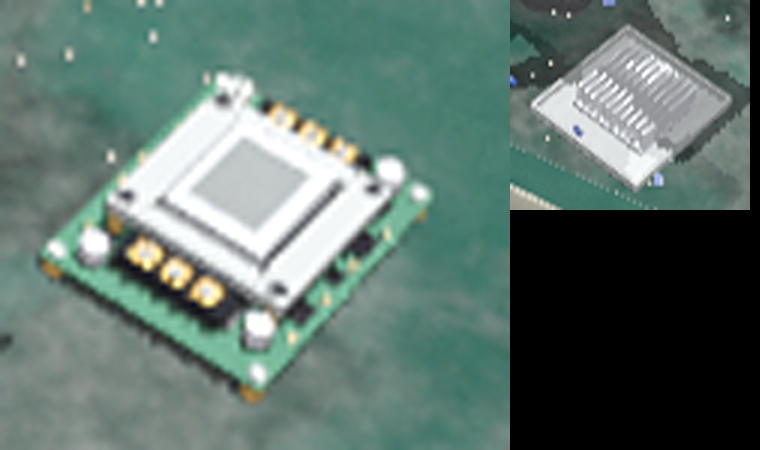

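The sink lies in the tray. The frame's screw holes are at crop (127,195), (278,288), (375,188) and (223,98), with the module body in the middle at about (252,183).

```bash
python3 - <<'E'
from h import *
s=cam("scene")
f=lambda q,z:np.array([onz(s,420+(x+.5)/6-.5,290+(y+.5)/6-.5,z)[:2] for x,y in q])
def rep(P):
  print(P.mean(0).round(1))
  for i in range(4):
    e=P[(i+1)%4]-P[i];print(np.linalg.norm(e).round(1),np.degrees(np.arctan2(e[1],e[0])).round(1))
rep(f([(127,195),(223,98),(375,188),(278,288)],24))
rep(f([(107,195),(220,85),(393,185),(280,300)],24))
rep(f([(160,200),(244,117),(342,180),(263,257)],27))
E
python3 go.py 574 -403 100 -14
```

```text
[ 572.4 -403.6]
57.4 -12.8
55.6 -104.3
57.0 165.8
54.2 76.1
[ 572.8 -403.2]
66.2 -13.5
62.9 -103.6
65.8 165.4
61.7 76.8
[ 571.  -404.1]
49.2 -13.6
36.8 -107.1
45.0 164.9
35.6 79.6
t 14.5 tcp [ 451.3 -295.   195.1] rpy [ 3.1409e+00 -2.0000e-03 -2.6120e-01] grip 91.6
dp [0.1463 0.0726 0.0954] rot [ 0.0007 -0.002  -0.0169] len 0.189
```

```bash
python3 -m pendant '{"dp":[[0.049,0.0243,0.02],[0.098,0.0486,0.05],[0.1465,0.073,0.08],[0.1465,0.073,0.11],[0.1465,0.073,0.14],[0.1465,0.073,0.167],[0.1465,0.073,0.167]],"rotation":[[0,0,-0.026],[0,0,-0.026],[0,0,-0.026],[0,0,-0.026],[0,0,-0.026],[0,0,-0.026],[0,0,-0.026]]}';python3 -m pendant '{"dp":[[0,0,0],[0,0,0]],"rotation":[[0,0,0],[0,0,0]]}'; python3 go.py 574 -403.5 19.5 -13.5
```

```text
time: 15.38
tool_pos: [571.4, -401.2, 22.6]
tcp_rot: [-3.137, 0.008, -0.235]
contact_force: [0.6, -0.3, 0.5]
grip_width: 91.4
finger_force: 0.0
time: 15.62
tool_pos: [574.3, -403.7, 28.8]
tcp_rot: [3.141, -0.002, -0.235]
contact_force: [0.5, -0.5, -0.3]
grip_width: 91.8
finger_force: 0.0
t 15.62 tcp [ 574.3 -403.7   28.8] rpy [ 3.1406e+00 -2.3000e-03 -2.3520e-01] grip 91.8
dp [-0.0004 -0.0001  0.0093] rot [ 0.001  -0.0023  0.0004] len 0.009
```

```bash
python3 -m pendant '{"dp":[[0,0,0.006],[0,0,0.0093],[0,0,0.0093]],"rotation":[[0.001,-0.0023,0],[0.001,-0.0023,0],[0.001,-0.0023,0]]}' && python3 -m pendant '{"dp":[[0,0,0],[0,0,0],[0,0,0],[0,0,0],[0,0,0]],"rotation":[[0,0,0],[0,0,0],[0,0,0],[0,0,0],[0,0,0]]}' 0.055; python3 go.py 574 -403.5 60 -13.5
```

```text
time: 16.0
tool_pos: [573.5, -402.9, 17.7]
tcp_rot: [-3.14, 0.003, -0.235]
contact_force: [-0.0, 0.1, -0.3]
grip_width: 91.8
finger_force: 0.0
time: 16.62
tool_pos: [573.8, -403.2, 18.2]
tcp_rot: [-3.141, 0.002, -0.235]
contact_force: [0.0, -0.9, -0.3]
grip_width: 63.8
finger_force: 30.0
t 16.62 tcp [ 573.8 -403.2   18.2] rpy [-3.1406e+00  2.0000e-03 -2.3520e-01] grip 63.8
dp [ 0.0002  0.0002 -0.0418] rot [-0.001   0.002   0.0004] len 0.042
```

```bash
python3 -m pendant '{"dp":[[0,0,-0.02],[0,0,-0.06],[-0.03,-0.036,-0.095],[-0.06,-0.072,-0.13],[-0.09,-0.108,-0.155],[-0.12,-0.144,-0.18],[-0.15,-0.18,-0.205],[-0.18,-0.217,-0.23]],"rotation":[[0,0,0],[0,0,0],[0,0,0],[0,0,0],[0,0,0],[0,0,0],[0,0,0],[0,0,0]]}'
python3 - <<'E'
from h import *
t=cam("top");s=cam("scene")
a=cv2.resize(t["img"][250:305,150:205],None,fx=7,fy=7,interpolation=cv2.INTER_CUBIC)
b=cv2.resize(s["img"][235:285,165:220],None,fx=7,fy=7,interpolation=cv2.INTER_CUBIC)
o=np.zeros((385,770,3),np.uint8);o[:,:385]=a;o[:350,385:]=b;cv2.imwrite("pics/k.png",o)
o=np.zeros((540,800,3),np.uint8)
o[:540,:300]=cv2.resize(t["img"][255:327,260:300],None,fx=7.5,fy=7.5,interpolation=cv2.INTER_CUBIC)
o[:360,300:780]=cv2.resize(s["img"][270:330,235:315],None,fx=6,fy=6,interpolation=cv2.INTER_CUBIC);cv2.imwrite("pics/l.png",o)
E
```

```text
time: 17.62
tool_pos: [448.9, -149.2, 251.0]
tcp_rot: [-3.141, 0.0, -0.235]
contact_force: [0.0, 0.4, 0.1]
grip_width: 63.4
finger_force: 30.0
```

View pics/k.png

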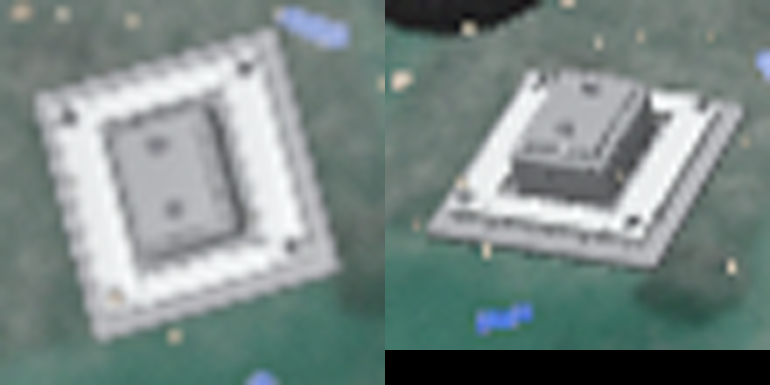

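View pics/l.png

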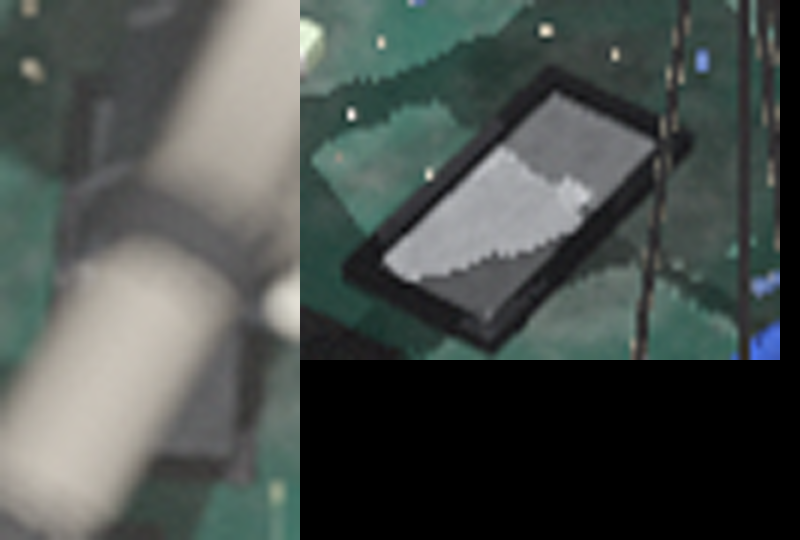

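The stand shows frame holes at crop (69,117), (246,68), (291,245), (116,296) in the top view and (539,80), (702,103), (632,221), (461,195) in the scene view. The carrier's outer corners in the scene crop are (343,265), (553,65), (693,138) and (490,345).

```bash
python3 - <<'E'
from h import *
t=cam("top");s=cam("scene")
def rep(n,d,q,x0,y0,k,z):
  P=np.array([onz(d,x0+(x+.5)/k-.5,y0+(y+.5)/k-.5,z)[:2] for x,y in q]);L=[];G=[]
  for i in range(len(P)):
    e=P[(i+1)%len(P)]-P[i];L.append(np.linalg.norm(e).round(1));G.append(np.degrees(np.arctan2(e[1],e[0])).round(1))
  print(n,P.mean(0).round(1),L,G)
rep("base t",t,[(37,97),(272,28),(340,268),(100,340)],150,250,7,4)
rep("holes t",t,[(69,117),(246,68),(291,245),(116,296)],150,250,7,10)
rep("up t",t,[(156,144),(175,208)],150,250,7,27.5)
rep("holes s",s,[(154,80),(317,103),(247,221),(76,195)],165,235,7,10)
rep("up s",s,[(205,88),(182,127)],165,235,7,27.5)
rep("carr s",s,[(43,265),(253,65),(393,138),(190,345)],235,270,6,9)
rep("carr floor s",s,[(85,262),(257,92),(360,147),(185,320)],235,270,6,3)
# carrier floor in first top picture
im=cv2.GaussianBlur(cv2.imread("pics/top0.png"),(3,3),0);h=cv2.cvtColor(im,cv2.COLOR_BGR2HSV)
m=np.zeros((480,640),np.uint8);r=(slice(258,326),slice(262,302));m[r]=((h[...,1]<40)&(h[...,2]>100))[r]*255
m=cv2.morphologyEx(m,cv2.MORPH_OPEN,np.ones((3,3)))
c=max(cv2.findContours(m,0,1)[0],key=cv2.contourArea).reshape(-1,2)
print(cv2.minAreaRect(np.array([onz(t,u,v,3)[:2] for u,v in c],np.float32)))
E
python3 go.py 478 168 100 17.5
```

```text
base t [478.1 170.2] [np.float64(74.5), np.float64(77.8), np.float64(75.5), np.float64(77.9)] [np.float64(-71.8), np.float64(-161.2), np.float64(108.3), np.float64(18.0)]
holes t [478.2 170.8] [np.float64(55.5), np.float64(56.6), np.float64(54.7), np.float64(57.2)] [np.float64(-72.7), np.float64(-162.7), np.float64(107.8), np.float64(18.1)]
up t [478.5 171. ] [np.float64(20.4), np.float64(20.4)] [np.float64(-160.2), np.float64(19.8)]
holes s [475.4 171.4] [np.float64(55.5), np.float64(58.1), np.float64(56.3), np.float64(57.7)] [np.float64(-71.7), np.float64(-161.9), np.float64(107.9), np.float64(17.2)]
up s [475.3 170.2] [np.float64(19.3), np.float64(19.3)] [np.float64(-160.4), np.float64(19.6)]
carr s [444.4 -58.5] [np.float64(113.2), np.float64(61.4), np.float64(111.4), np.float64(60.8)] [np.float64(-3.2), np.float64(-95.7), np.float64(176.6), np.float64(86.0)]
carr floor s [448.1 -56.2] [np.float64(95.4), np.float64(45.6), np.float64(95.1), np.float64(42.9)] [np.float64(-2.4), np.float64(-96.1), np.float64(176.0), np.float64(84.2)]
((449.156005859375, -56.68414306640625), (50.58317947387695, 103.08842468261719), 86.92789459228516)
t 17.82 tcp [ 450.  -150.3  250.6] rpy [ 3.1416e+00 -1.5000e-03 -2.3390e-01] grip 63.4
dp [-0.0467 -0.3161  0.1505] rot [ 4.000e-04 -1.400e-03 -5.393e-01] len 0.353
```

```bash
python3 -m pendant '{"dp":[[-0.008,-0.053,0],[-0.016,-0.106,0],[-0.024,-0.159,0],[-0.032,-0.212,0.02],[-0.04,-0.265,0.05],[-0.048,-0.3185,0.08],[-0.048,-0.3185,0.12],[-0.048,-0.3185,0.16]],"rotation":[[0,0,-0.09],[0,0,-0.18],[0,0,-0.27],[0,0,-0.36],[0,0,-0.45],[0,0,-0.548],[0,0,-0.548],[0,0,-0.548]]}';python3 -m pendant '{"dp":[[0,0,0.02],[0,0,0.045],[0,0,0.045],[0,0,0.045]],"rotation":[[0,0,0],[0,0,0],[0,0,0],[0,0,0]]}'; python3 go.py 477 170.8 11 18
python3 - <<'E'
from h import *
s=cam("scene");t=cam("top")
a=cv2.resize(t["img"][245:310,140:215],None,fx=5,fy=5,interpolation=cv2.INTER_CUBIC)
b=cv2.resize(s["img"][215:285,155:235],None,fx=5,fy=5,interpolation=cv2.INTER_CUBIC)
o=np.zeros((350,775,3),np.uint8);o[:325,:375]=a;o[:,375:]=b;cv2.imwrite("pics/n.png",o)
E
```

```text
time: 18.82
tool_pos: [477.6, 170.8, 87.3]
tcp_rot: [-3.14, 0.002, 0.314]
contact_force: [0.4, 0.8, -0.4]
grip_width: 63.1
finger_force: 30.0
time: 19.32
tool_pos: [477.7, 170.4, 44.6]
tcp_rot: [-3.14, 0.001, 0.312]
contact_force: [0.5, 0.5, -0.4]
grip_width: 63.4
finger_force: 30.0
t 19.32 tcp [477.7 170.4  44.6] rpy [-3.1396e+00  6.0000e-04  3.1210e-01] grip 63.4
dp [-0.0006 -0.0005  0.0336] rot [-0.0019  0.0006 -0.002 ] len 0.034
```

View pics/n.png

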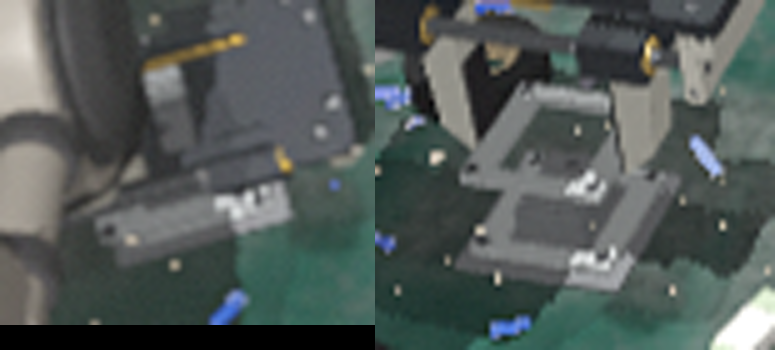

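The held frame hangs level over the stand. Its near-left hole is at crop (467,180), and the same hole of the lying frame is at (480,240).

```bash
python3 - <<'E'
from h import *
s=cam("scene")
f=lambda x,y,z:onz(s,155+(x-375+.5)/5-.5,215+(y+.5)/5-.5,z).round(1)
print(f(467,180,50.5),f(480,240,10),f(525,92,50.5),onz(s,187,246.4,10))
# where a held hole right above the lying one would appear
p=f(480,240,10);p[2]=50.5;u,v=proj(s,p);print((u+.5-155)*5+375,(v+.5-215)*5)
E
```

```text
[433.6 182.3  50.5] [438.9 188.8  10. ] [492.  202.2  50.5] [493.72574728 204.77513982  10.        ]
464.73221122624636 168.59755438075837
```

```bash
python3 -m pendant '{"dp":[[-0.0005,-0.0003,0.01],[-0.0005,-0.0003,0.016],[-0.0005,-0.0003,0.02],[-0.0005,-0.0003,0.022],[-0.0005,-0.0003,0.022]],"rotation":[[0,0,0],[0,0,0],[0,0,0],[0,0,0],[0,0,0]]}'; python3 go.py 477 170.8 11 18
python3 - <<'E'
from plant import get_obs
print(get_obs()["contact_force"],get_obs()["moment"])
E
```

```text
time: 20.1
tool_pos: [476.2, 170.9, 22.1]
tcp_rot: [-3.139, 0.001, 0.313]
contact_force: [-0.2, -0.1, -0.4]
grip_width: 63.5
finger_force: 30.0
t 20.1 tcp [476.2 170.9  22.1] rpy [-3.1395e+00  1.4000e-03  3.1290e-01] grip 63.5
dp [0.0007 0.0004 0.0111] rot [-0.0021  0.0014 -0.0013] len 0.011
[-0.21198353 -0.06267453 -0.4013419 ] [ 0.01056344  0.16456284 -0.00434878]
```

```bash
python3 -m pendant '{"dp":[[0,0,0.004],[0,0,0.008],[0,0,0.0105],[0,0,0.0105]],"rotation":[[0,0,0],[0,0,0],[0,0,0],[0,0,0]]}'; python3 go.py 477 170.8 10.5 18
```

```text
time: 20.6
tool_pos: [476.1, 170.8, 11.4]
tcp_rot: [-3.139, 0.002, 0.313]
contact_force: [0.2, -0.1, -0.6]
grip_width: 63.3
finger_force: 30.0
t 20.6 tcp [476.1 170.8  11.4] rpy [-3.1394e+00  1.8000e-03  3.1280e-01] grip 63.3
dp [0.0009 0.0003 0.0009] rot [-0.0022  0.0018 -0.0014] len 0.001
```

```bash
python3 -m pendant '{"dp":[[0,0,0.0007],[0,0,0.0007]],"rotation":[[0,0,0],[0,0,0]]}' && python3 -m pendant '{"dp":[[0,0,0],[0,0,0],[0,0,0],[0,0,0]],"rotation":[[0,0,0],[0,0,0],[0,0,0],[0,0,0]]}' 0.08 && python3 -m pendant '{"dp":[[0,0,-0.03],[0,0,-0.08],[-0.02,0.05,-0.11],[-0.041,0.1,-0.14],[-0.062,0.15,-0.17],[-0.082,0.2,-0.2],[-0.103,0.25,-0.22],[-0.123,0.2975,-0.24]],"rotation":[[0,0,0],[0,0,0],[0,0,0.09],[0,0,0.18],[0,0,0.27],[0,0,0.36],[0,0,0.45],[0,0,0.548]]}'; python3 -m pendant '{"dp":[[0,0,0],[0,0,0]],"rotation":[[0,0,0],[0,0,0]]}' 0.0918; python3 go.py 574 -403.5 100 -14
python3 - <<'E'
from h import *
s=cam("scene");t=cam("top")
a=cv2.resize(t["img"][245:310,140:215],None,fx=5,fy=5,interpolation=cv2.INTER_CUBIC)
b=cv2.resize(s["img"][230:285,155:235],None,fx=5,fy=5,interpolation=cv2.INTER_CUBIC)
c=cv2.resize(s["img"][295:370,420:510],None,fx=4,fy=4,interpolation=cv2.INTER_CUBIC)
o=np.zeros((600,775,3),np.uint8);o[:325,:375]=a;o[:275,375:]=b;o[300:600,400:760]=c;
cv2.imwrite("pics/p.png",o)
E
```

```text
time: 20.85
tool_pos: [476.3, 170.9, 11.1]
tcp_rot: [-3.14, 0.001, 0.313]
contact_force: [0.4, -0.5, -1.5]
grip_width: 63.1
finger_force: 30.0
time: 21.35
tool_pos: [476.3, 170.9, 11.1]
tcp_rot: [-3.14, 0.001, 0.313]
contact_force: [-1.1, 0.3, 0.3]
grip_width: 80.4
finger_force: 0.0
time: 22.35
tool_pos: [450.7, -152.1, 251.5]
tcp_rot: [-3.141, 0.001, -0.239]
contact_force: [-0.2, 0.1, -0.3]
grip_width: 80.2
finger_force: 0.0
time: 22.6
tool_pos: [450.8, -150.0, 250.1]
tcp_rot: [-3.14, 0.003, -0.235]
contact_force: [-0.8, 0.7, -0.8]
grip_width: 91.3
finger_force: 0.0
t 22.6 tcp [ 450.8 -150.   250.1] rpy [-3.1398e+00  3.1000e-03 -2.3520e-01] grip 91.3
dp [0.1793 0.2181 0.1492] rot [-0.0018  0.0031  0.0092] len 0.319
```

View pics/p.png

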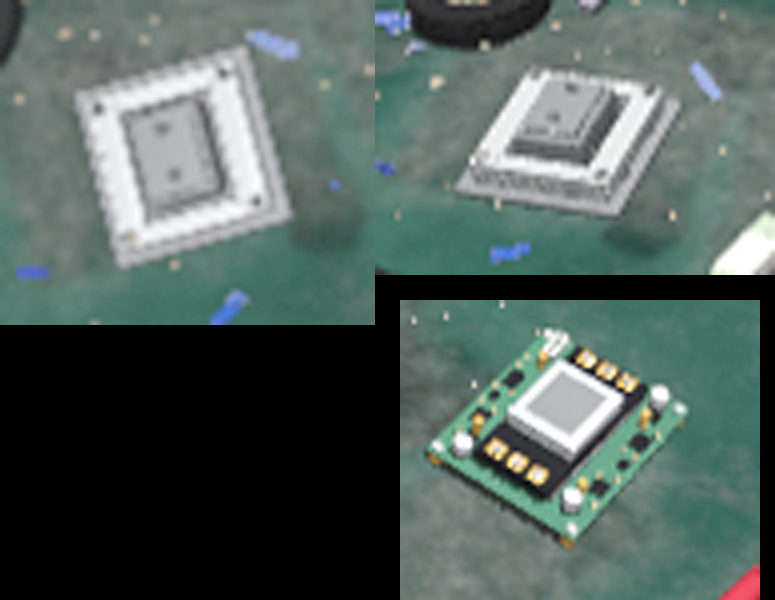

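The new frame lies flat over the upstand in both views. The module body's top corners are at crop (508,410), (565,358), (623,400) and (568,450).

```bash
python3 - <<'E'
from h import *
s=cam("scene")
f=lambda q,z:np.array([onz(s,420+(x-400+.5)/4-.5,295+(y-300+.5)/4-.5,z)[:2] for x,y in q])
P=f([(508,410),(565,358),(623,400),(568,450)],27);print(P.mean(0).round(1))
for i in range(4):
    e=P[(i+1)%4]-P[i];print(np.linalg.norm(e).round(1),np.degrees(np.arctan2(e[1],e[0])).round(1))
Q=f([(497,448),(517,462),(538,475),(587,358),(606,370),(627,382)],18);print(Q.mean(0).round(1), np.degrees(np.arctan2(*(Q[3:].mean(0)-Q[:3].mean(0))[::-1])).round(1), np.degrees(np.arctan2(*(Q[0]-Q[2])[::-1])).round(1))
# numeric: bright body top mask
m=cv2.inRange(cv2.cvtColor(s["img"],cv2.COLOR_BGR2HSV),(0,0,130),(179,40,255));n=np.zeros_like(m);n[305:342,440:482]=m[305:342,440:482]
c=max(cv2.findContours(n,0,1)[0],key=cv2.contourArea).reshape(-1,2);print(cv2.minAreaRect(np.array([onz(s,u,v,27)[:2] for u,v in c],np.float32)))
E
```

```text
[ 571.1 -403.1]
47.8 -15.4
34.6 -111.4
45.0 163.4
33.5 73.2
[ 572.6 -402.7] -13.5 74.4
((575.1624145507812, -400.09857177734375), (46.59827423095703, 64.52812957763672), 76.99996948242188)
```

```bash
python3 -m pendant '{"dp":[[0.03,0.036,0.01],[0.06,0.073,0.03],[0.09,0.109,0.05],[0.12,0.145,0.08],[0.15,0.182,0.11],[0.179,0.218,0.14],[0.179,0.218,0.18],[0.179,0.218,0.215]],"rotation":[[0,0,0.0175],[0,0,0.0175],[0,0,0.0175],[0,0,0.0175],[0,0,0.0175],[0,0,0.0175],[0,0,0.0175],[0,0,0.0175]]}';python3 -m pendant '{"dp":[[0,0,0],[0,0,0],[0,0,0]],"rotation":[[0,0,0],[0,0,0],[0,0,0]]}'; python3 go.py 574 -403 20 -14.5
```

```text
time: 23.75
tool_pos: [574.2, -402.4, 32.2]
tcp_rot: [-3.139, 0.004, -0.251]
contact_force: [0.2, 0.4, 0.2]
grip_width: 91.6
finger_force: 0.0
time: 24.12
tool_pos: [575.3, -404.2, 37.3]
tcp_rot: [3.141, -0.001, -0.252]
contact_force: [0.2, -0.2, 0.5]
grip_width: 91.6
finger_force: 0.0
t 24.12 tcp [ 575.3 -404.2   37.3] rpy [ 3.141e+00 -1.300e-03 -2.520e-01] grip 91.6
dp [-0.0015 -0.0009  0.0173] rot [ 0.0006 -0.0013  0.0011] len 0.017
```

```bash
python3 -m pendant '{"dp":[[-0.001,-0.0009,0.008],[-0.001,-0.0009,0.014],[-0.001,-0.0009,0.016],[-0.001,-0.0009,0.016]],"rotation":[[0,0,0],[0,0,0],[0,0,0],[0,0,0]]}' && python3 -m pendant '{"dp":[[0,0,0],[0,0,0],[0,0,0],[0,0,0],[0,0,0],[0,0,0]],"rotation":[[0,0,0],[0,0,0],[0,0,0],[0,0,0],[0,0,0],[0,0,0]]}' 0.028; python3 go.py 450 -150 250 -13.5
```

```text
time: 24.62
tool_pos: [573.1, -402.6, 18.6]
tcp_rot: [-3.14, 0.003, -0.253]
contact_force: [-0.4, 0.4, 0.8]
grip_width: 92.1
finger_force: 0.0
time: 25.38
tool_pos: [573.3, -402.6, 18.9]
tcp_rot: [-3.14, 0.002, -0.253]
contact_force: [-0.0, 0.2, 0.8]
grip_width: 36.2
finger_force: 0.1
t 25.38 tcp [ 573.3 -402.6   18.9] rpy [-3.1405e+00  2.2000e-03 -2.5270e-01] grip 36.2
dp [-0.183  -0.214  -0.2304] rot [-0.0012  0.0022 -0.0171] len 0.364
```

```bash
python3 -m pendant '{"dp":[[0,0,0],[0,0,0],[0,0,0],[0,0,-0.015],[0,0,-0.05],[0,0,-0.1]],"rotation":[[0,0,0],[0,0,0],[0,0,0],[0,0,0],[0,0,0],[0,0,0]]}' && python3 -m pendant '{"dp":[[-0.032,-0.035,-0.02],[-0.064,-0.07,-0.04],[-0.096,-0.105,-0.06],[-0.128,-0.14,-0.08],[-0.16,-0.175,-0.1],[-0.192,-0.211,-0.11],[-0.2,-0.256,-0.11],[-0.2085,-0.302,-0.11]],"rotation":[[0,0,-0.024],[0,0,-0.048],[0,0,-0.072],[0,0,-0.096],[0,0,-0.12],[0,0,-0.144],[0,0,-0.168],[0,0,-0.195]]}' && python3 -m pendant '{"dp":[[0,0,0],[0,0,0],[0,0,0]],"rotation":[[0,0,0],[0,0,0],[0,0,0]]}'; python3 go.py 447 -57.5 30 -3.3
```

```text
time: 26.12
tool_pos: [572.8, -402.2, 119.3]
tcp_rot: [-3.139, 0.005, -0.253]
contact_force: [0.3, -1.1, -1.3]
grip_width: 35.7
finger_force: 30.0
time: 27.12
tool_pos: [447.2, -57.2, 231.2]
tcp_rot: [-3.141, -0.001, -0.058]
contact_force: [0.8, 0.2, -1.0]
grip_width: 35.6
finger_force: 30.0
time: 27.5
tool_pos: [447.4, -59.5, 229.9]
tcp_rot: [-3.14, 0.002, -0.059]
contact_force: [-0.2, 0.1, -1.7]
grip_width: 35.8
finger_force: 30.0
t 27.5 tcp [447.4 -59.5 229.9] rpy [-3.1405e+00  1.5000e-03 -5.9200e-02] grip 35.8
dp [-0.0002 -0.0017  0.1999] rot [-0.0011  0.0015 -0.0016] len 0.2
```

```bash
python3 -m pendant '{"dp":[[0,-0.0015,0.05],[0,-0.0015,0.1],[0,-0.0015,0.15],[0,-0.0015,0.18],[0,-0.0015,0.2],[0,-0.0015,0.2],[0,-0.0015,0.2]],"rotation":[[0,0,0],[0,0,0],[0,0,0],[0,0,0],[0,0,0],[0,0,0],[0,0,0]]}'; python3 go.py 447 -57.5 11 -3.3
python3 - <<'E'
from h import *
s=cam("scene");o=get_obs()["tool_pos"];zu=o[2]-7.9
h=cv2.cvtColor(s["img"],cv2.COLOR_BGR2HSV);m=cv2.inRange(h,(10,70,90),(30,255,255));n=np.zeros_like(m);n[250:345,220:330]=m[250:345,220:330]
k,_,st,ce=cv2.connectedComponentsWithStats(n)
for i in range(1,k):
  if st[i,4]>2: print(ce[i].round(1),st[i,4],onz(s,*ce[i],zu+7).round(1)[:2])
E
```

```text
time: 28.38
tool_pos: [447.6, -57.3, 30.3]
tcp_rot: [-3.14, 0.001, -0.059]
contact_force: [-0.2, 0.7, -1.3]
grip_width: 35.4
finger_force: 30.0
t 28.38 tcp [447.6 -57.3  30.3] rpy [-3.1404e+00  8.0000e-04 -5.8800e-02] grip 35.4
dp [-0.0006  0.0002  0.0193] rot [-0.0012  0.0008 -0.0012] len 0.019
[275.4 255.4] 9 [549.4   1.7]
[256.9 263.4] 65 [508.  21.]
[290.1 260.4] 65 [551.6 -34.4]
[251.5 267.9] 19 [490.6  22.4]
[280.9 281.9] 22 [486.2 -53.9]
[259.5 307.1] 48 [406.7 -57.1]
```

```bash
python3 -m pendant '{"dp":[[-0.0008,0,0.006],[-0.0008,0,0.01],[-0.0008,0,0.014],[-0.0008,0,0.014]],"rotation":[[0,0,0],[0,0,0],[0,0,0],[0,0,0]]}'; python3 -m pendant '{"dp":[[0,0,0.0025],[0,0,0.004],[0,0,0.004]],"rotation":[[0,0,0],[0,0,0],[0,0,0]]}'; python3 go.py 447 -57.5 11 -3.3
```

```text
time: 28.92
tool_pos: [446.0, -56.4, 15.4]
tcp_rot: [-3.14, 0.003, -0.058]
contact_force: [1.2, 0.7, -1.3]
grip_width: 35.5
finger_force: 30.0
time: 29.3
tool_pos: [446.1, -56.5, 11.6]
tcp_rot: [-3.14, 0.002, -0.058]
contact_force: [0.3, -0.5, -1.1]
grip_width: 35.4
finger_force: 30.0
t 29.3 tcp [446.1 -56.5  11.6] rpy [-3.14e+00  2.10e-03 -5.77e-02] grip 35.4
dp [0.0009 0.001  0.0006] rot [-0.0016  0.0021 -0.0001] len 0.001
```

```bash
python3 -m pendant '{"dp":[[0,0,0.0006],[0,0,0.0006]],"rotation":[[0,0,0],[0,0,0]]}' && python3 -m pendant '{"dp":[[0,0,0],[0,0,0],[0,0,0],[0,0,0]],"rotation":[[0,0,0],[0,0,0],[0,0,0],[0,0,0]]}' 0.055 && python3 -m pendant '{"dp":[[0,0,-0.02],[0,0,-0.06],[0,0,-0.11],[0,0,-0.16],[0,-0.04,-0.2],[0,-0.09,-0.21],[0,-0.15,-0.21],[0,-0.2,-0.21]],"rotation":[[0,0,0],[0,0,0],[0,0,0],[0,0,0],[0,0,0],[0,0,0],[0,0,0],[0,0,0]]}' && python3 -m pendant '{"dp":[[0,0,0],[0,0,0],[0,0,0]],"rotation":[[0,0,0],[0,0,0],[0,0,0]]}'
python3 - <<'E'
from h import *
s=cam("scene");print(get_obs()["tool_pos"])
h=cv2.cvtColor(s["img"],cv2.COLOR_BGR2HSV);m=cv2.inRange(h,(10,70,90),(30,255,255));n=np.zeros_like(m);n[265:335,230:320]=m[265:335,230:320]
k,_,st,ce=cv2.connectedComponentsWithStats(n)
for i in range(1,k):
  if st[i,4]>2: print(ce[i].round(1),st[i,4],onz(s,*ce[i],10).round(1)[:2])
b=cv2.inRange(h,(0,0,130),(179,40,255));n[:]=0;n[275:325,245:305]=b[275:325,245:305]
c=max(cv2.findContours(n,0,1)[0],key=cv2.contourArea).reshape(-1,2);print(cv2.minAreaRect(np.array([onz(s,u,v,19)[:2] for u,v in c],np.float32)))
E
```

```text
time: 29.55
tool_pos: [446.2, -56.5, 11.1]
tcp_rot: [-3.14, 0.002, -0.058]
contact_force: [-1.3, 0.6, -1.6]
grip_width: 35.5
finger_force: 30.0
time: 30.05
tool_pos: [446.2, -56.5, 11.1]
tcp_rot: [-3.14, 0.002, -0.058]
contact_force: [0.7, 0.5, 0.2]
grip_width: 54.9
finger_force: 0.0
time: 31.05
tool_pos: [457.9, 144.8, 221.8]
tcp_rot: [-3.14, 0.001, -0.057]
contact_force: [0.4, 0.2, -0.4]
grip_width: 54.8
finger_force: 0.0
time: 31.42
tool_pos: [458.1, 141.7, 221.4]
tcp_rot: [-3.14, 0.002, -0.059]
contact_force: [-0.2, -0.6, -1.0]
grip_width: 54.9
finger_force: 0.0
[458.18507821 141.66216912 221.39290264]
[283.4 290.1] 45 [485.4 -59.6]
[259.2 314.2] 56 [405.9 -55.6]
((442.86566162109375, -60.257118225097656), (39.110530853271484, 51.67318344116211), 88.04672241210938)
```

```bash
python3 -c "
from plant import workorder
print(workorder.close_job())"
```

```text
the job is handed in; nothing more can be done
None
```

The job is handed in at about 31 s: fan, heat sink, frame and module are each set down and released in their places. Camera images confirmed the fan, sink and frame; I checked the module only by measured position and force. The hand-in returned no verdict.

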